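Press the proud mosaic stones home in order

TASK

Three stones on the round mosaic panel still stand proud on their push-fit studs: press them fully home, level with the stones around them, first the broad five-sided one, then the long four-sided one, and last the small three-sided one that closes the pattern. Only press on the stones, do not pull any back up, and leave the jar, the spare stone, the mallet and the nippers where they are.

Things in the scene. Friction and masses are not known exactly. Their poses are not given: they have to be found in the camera images.
- panel: Round stone-mosaic panel, 342 mm across, fixed flat on the bench in a thin steel rim. A pale board carries irregular grey-green stone slabs, tops level at 42 mm above the bench; all are fixed except three that stand proud. Origin: centre of the underside, on the bench; z up, x and y in its plane; it may lie turned any way.
- broad_top (a point): Middle of the flat, level top face of the broad five-sided stone, where to press: about 93 x 94 mm over all; every edge is at least 33 mm from this point. At (-49, 19) mm (x, y) in the panel's frame. 57 to 62 mm above the bench at the start (15 to 20 mm proud), 42 mm when home. Same stone as its neighbours.
- broad (a joint): How far the broad five-sided stone is pushed in, in m: 0 is 20 mm proud, 0.020 is fully home, level with its neighbours. Starts between 0 and 0.005. On its push-fit stud it moves only straight up and down, needs a push of about 6 N (a little more when fast), stays where it is left, and meets a hard stop when home.
- long_top (a point): Middle of the flat, level top face of the long four-sided stone, where to press: about 112 mm long and 45 mm wide, its length along the panel's y axis; the two long edges are about 22 mm from this point. At (65, 34) mm (x, y) in the panel's frame. 57 to 62 mm above the bench at the start (15 to 20 mm proud), 42 mm when home. Same stone as its neighbours.
- long (a joint): How far the long four-sided stone is pushed in, in m: 0 is 20 mm proud, 0.020 is fully home, level with its neighbours. Starts between 0 and 0.005. On its push-fit stud it moves only straight up and down, needs a push of about 6 N (a little more when fast), stays where it is left, and meets a hard stop when home.
- small_top (a point): Middle of the flat, level top face of the small three-sided stone, where to press: a triangle with sides of about 75 to 80 mm; each edge is about 21 mm from this point. At (-1, -90) mm (x, y) in the panel's frame. 57 to 62 mm above the bench at the start (15 to 20 mm proud), 42 mm when home. Same stone as its neighbours.
- small (a joint): How far the small three-sided stone is pushed in, in m: 0 is 20 mm proud, 0.020 is fully home, level with its neighbours. Starts between 0 and 0.005. On its push-fit stud it moves only straight up and down, needs a push of about 6 N (a little more when fast), stays where it is left, and meets a hard stop when home.
- jar: Small white screw-top jar with a steel cap, 36 mm in diameter, 45 mm tall, standing loose on the fixed stones near the panel's rim, about 129 mm from the panel's centre and at least 80 mm from every place to press. Origin: centre of its underside. To be left alone.
- spare_stone: Loose spare stone slab, about 67 x 45 x 16 mm, lying on the bench between the panel and the nippers, on the robot's left. Origin: on its underside, near the middle. To be left alone.
- mallet: Rubber mallet lying on the bench to the robot's right of the panel: wooden handle 22 mm thick along its x axis, black head 52 mm in diameter and 80 mm long; 250 mm over all. Origin: underside, near the middle. To be left alone.
- nippers: Tile nippers lying on the bench to the robot's left of the panel, about 200 mm long and 70 mm wide, 16 mm thick, jaws at +x. Origin: underside, near the middle. To be left alone.

How it is judged:
On the way, in this order (a step that is already met when the one before it is completed fails the run):
1. the broad stone is home, the others not yet pressed (value of joint broad above 0.0175 m and distance of each of long_top, small_top from where it was at the start of the episode below 0.003 m), for 0.1 s.
2. the long stone is home too, the small one not yet pressed (value of joint each of broad, long above 0.0175 m and distance of small_top from where it was at the start of the episode below 0.003 m), for 0.1 s.
3. all three stones are home (value of joint each of broad, long, small above 0.0175 m), for 0.1 s.
At the end, for the whole second after the job is handed in: All three stones are pushed in to within 2.5 mm of fully home (joint above 0.0175), pressed in the order broad, long, small; the jar, spare stone, mallet and nippers are each within 20 mm of where they started (all of step 3 and distance of each of jar, spare_stone, mallet, nippers from where it was at the start of the episode below 0.02 m and linear speed of jar below 0.02 m/s); the robot touches nothing.
It fails at once if the long stone is moved before the broad one is home (distance of long_top from where it was at the start of the episode above 0.003 m and not (value of joint broad above 0.0175 m)).
It fails at once if the small stone is moved before the long one is home (distance of small_top from where it was at the start of the episode above 0.003 m and not (value of joint long above 0.0175 m)).
It fails at once if a stone is pulled back up ((velocity of joint broad below -0.008 m/s and value of joint broad below 0.016 m) or (velocity of joint long below -0.008 m/s and value of joint long below 0.016 m) or (velocity of joint small below -0.008 m/s and value of joint small below 0.016 m)).
It fails at once if the jar, spare stone, mallet or nippers are moved by over 20 mm or lifted, or the jar is tipped (distance of any of jar, spare_stone, mallet, nippers from where it was at the start of the episode above 0.02 m or angle between jar's own z axis and vertical above 0.4 rad).
It also fails if it takes over 38 s, if anything falls off the work surface, if the arm or the gripper's body presses on something with over 40 N, if the wrist force passes 120 N, or if a joint passes its speed limit or range.

ROBOT

A 7-joint arm with a two-finger parallel gripper is mounted at the origin on the work surface. World frame = base frame: x ahead of the robot, y to its left, z up, the work surface at z = 0. Lengths are in m, angles in rad, forces in N, time in s.
With the tool pointing down it reaches from about 0.425 to 0.925 m from the base axis. Payload 6.8 kg.
Tool frame: the origin (TCP) lies midway between the tips of the shut fingers; the grasp point (between the pads) lies 19 mm behind it; x points along the fingers, z is the direction in which the jaws open and shut, and the axes are right-handed (so a half turn about x gives the same grasp; the last joint's range is limited). The gripper opens to 85 mm and grips with 20 to 120 N. Pads are 22 mm wide; open, the fingers measure 114 mm over their backs; the gripper's body (76 mm by 85 mm) begins 54 mm behind the grasp point. The pads swing forward as they close: fully open they stand 13 mm farther back than shut.
Start: joints at [1.17, 0.477, 0.022, 1.555, -0.011, 1.109, -0.083], TCP at [0.195, -0.646, 0.231] pointing down, gripper open.
Joint ranges: [-2.96, 2.96], [-0.34, 2.1], [-1.41, 1.46], [0.24, 2.44], [-1.37, 4.51], [0.17, 1.92], [-2.96, 2.96]. Speed limits (rad/s): [2.39, 2.39, 3.14, 3.14, 3.14, 3.14, 3.14].

INTERFACE

Orientations are given as a unit quaternion [w, x, y, z].
In Python, from station import bot gives the robot as it stands. The module is installed in compiled form; this text tells all that it offers.
- The arm moves only by the shell command python3 -m jog 'ROWS' [FORCE]. ROWS is text: rows parted by semicolons, each of 7 numbers parted by spaces: the shift along the tool's x, y, z in mm, then the turn, a rotation vector about the tool's x, y, z in units of 6 degrees (1.0 is 6 degrees), then the finger opening in mm, from 0 to 85.4. A call has 1 to 5 rows; each row shifts and turns the commanded pose from where the row before left it, along the tool's axes as they then stand; what a row does not reach is not made up. A row lasts 1/10 s, in which the tool goes at most 50 mm and 8.59 degrees, less where a joint would pass 70% of its speed; a pose out of reach is approached as far as the arm can. A call with a gripper value outside its range is refused whole. The fingers move at their own pace and stop on an object; FORCE is the grip in N (left out, the last holds). Time passes only in rows, so rows that do not move let the fingers close. It gives the time, the measured TCP pose, the force and the opening at its end, in the units of the state.
- bot.get_obs(): the state, without advancing time (a new reading comes with each control period).
- bot.read_camera(name): name is "side" or "top" or "wrist"; returns (picture, depth): 480x640x3 uint8, red, green, blue; 480x640 float32, m along the optical axis (not along the pixel's ray), 0 where there is no reading.
- bot.calibration(name): a dict with "fx", "fy", "cx", "cy" (pixels), "T" (4x4, takes a point from camera to world coordinates). Camera axes: x right, y up, looking along -z (the intrinsics and any distortion apply to the point x, -y, -z); pixel columns grow to the right and rows downward; lengths in m; the calibration is good to about 2 mm. A picture is of the moment at which its call begins: read the wrist's pose just before it. calibration takes no time and is no camera call; for the wrist camera it gives the pose at the moment of the call.
- bot.hand_in(): hands the job in, once; it reports no verdict.
The state is a dict: "t": time; "q": joint angles; "joint_vel": joint speeds; "joint_torque": joint torques, N m; "eef_pos": TCP position; "tool_rot": TCP orientation; "contact_force": force on the tool from outside, world axes, zero at the start; "torque": the same for the moment, N m; "gripper_width": opening from 0.0 (shut) to 1.0 (fully open).
Only numpy, scipy, OpenCV 4.12 (cv2) and the standard library are available. Lean on these libraries where they do the work, as an engineer would, in place of code of your own. Each camera call takes 0.05 s, during which the arm holds its last target.

## Working session

There is one attempt and no reset: what is moved stays moved. The work goes in short steps, Python scripts to look and compute and a shell command to move; the robot and the scene stay as the last step left them, time stands still between calls to the robot, and variables do not carry over. Pictures are saved under pics/ and viewed, and the job is handed in when it is done.

```bash
mkdir -p pics; cat > h.py <<'E'
import numpy as np,cv2
from station import bot
def snap(n,f):
    c=bot.calibration(n); p,d=bot.read_camera(n)
    cv2.imwrite(f'pics/{f}.png',p[:,:,::-1]); np.savez(f'pics/{f}.npz',d=d,T=c['T'],k=[c['fx'],c['fy'],c['cx'],c['cy']]); print(n,{k:c[k] for k in c if k!='T'},np.round(c['T'],3).tolist())
def px(f,u,v,z=None):
    a=np.load(f'pics/{f}.npz');fx,fy,cx,cy=a['k'];T=a['T']
    r=np.array([(u-cx)/fx,-(v-cy)/fy,-1])
    if z is None: s=np.median(a['d'][int(v)-2:int(v)+3,int(u)-2:int(u)+3])
    else: s=(z-T[2,3])/(T[:3,:3]@r)[2]
    return T[:3,:3]@(r*s)+T[:3,3]
E
python3 - <<'E'
from h import *
o=bot.get_obs();print({k:np.round(v,3).tolist() for k,v in o.items()})
snap('top','t0');snap('side','s0')
E
```

```text
{'t': 0.0, 'q': [1.17, 0.478, 0.022, 1.556, -0.011, 1.109, -0.083], 'joint_vel': [0.001, 0.001, -0.0, 0.001, -0.001, -0.001, -0.003], 'joint_torque': [-0.0, -59.644, 1.608, -28.119, 0.012, 0.009, 0.0], 'eef_pos': [0.195, -0.646, 0.23], 'tool_rot': [0.567, 0.422, 0.568, -0.421], 'contact_force': [-0.339, -0.28, -0.421], 'torque': [-0.018, 0.033, 0.001], 'gripper_width': 1.0}
top {'fx': 622.5005472046113, 'fy': 622.5005472046113, 'cx': 309.60120187195105, 'cy': 237.4287315086861} [[-0.09, 0.97, -0.225, 0.164], [-0.996, -0.089, 0.014, 0.018], [-0.007, 0.226, 0.974, 1.85], [0.0, 0.0, 0.0, 1.0]]
side {'fx': 438.60475242507374, 'fy': 438.60475242507374, 'cx': 319.63717182280226, 'cy': 237.78870475853768} [[-0.837, 0.302, -0.456, 0.057], [-0.547, -0.473, 0.691, 0.806], [-0.007, 0.827, 0.562, 0.694], [0.0, 0.0, 0.0, 1.0]]
```

View pics/t0.png

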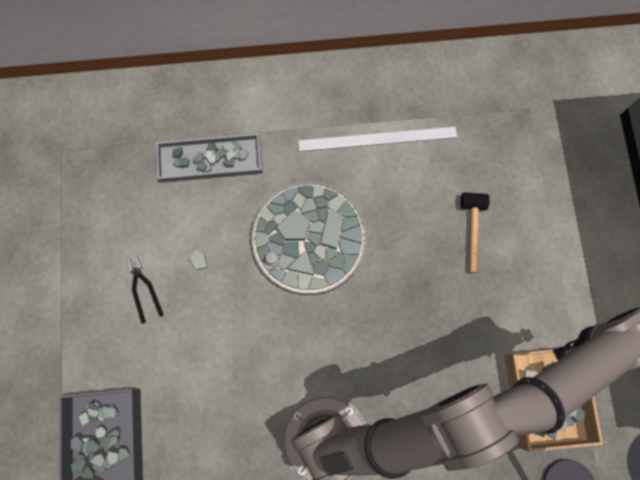

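View pics/s0.png

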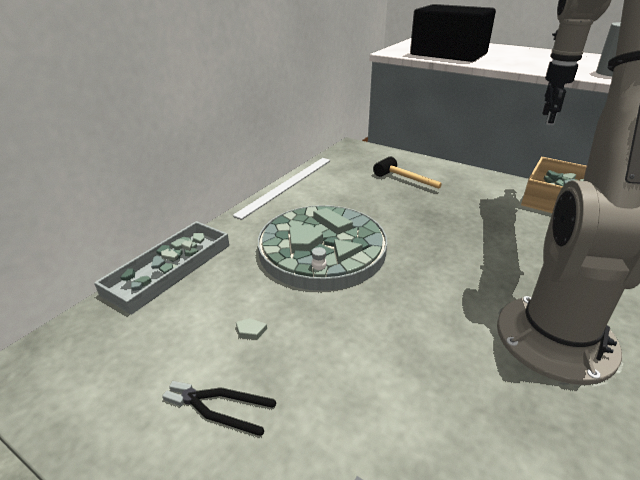

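```bash
python3 - <<'E'
from h import *
i=cv2.imread('pics/t0.png')[175:305,240:376];cv2.imwrite('pics/t0c.png',cv2.resize(i,None,fx=4.4,fy=4.4,interpolation=cv2.INTER_CUBIC))
for f in('t0','s0'):
    a=np.load(f'pics/{f}.npz');d=a['d'];fx,fy,cx,cy=a['k'];T=a['T']
    v,u=np.mgrid[:480,:640];P=np.stack([(u-cx)/fx*d,-(v-cy)/fy*d,-d],-1)@T[:3,:3].T+T[:3,3]
    z=P[...,2]
    m=((P[...,0]>.4)&(P[...,0]<1)&(abs(P[...,1])<.25)&(d>0))
    zz=z[m];print(f,np.histogram(zz,bins=np.arange(-.01,.1,.005)))
    mm=(m&(z>.051)&(z<.075)).astype(np.uint8)
    n,l,s,c=cv2.connectedComponentsWithStats(mm)
    for k in range(1,n):
        if s[k,4]>20: print(s[k],c[k],P[l==k].mean(0).round(4), P[l==k].min(0).round(3),P[l==k].max(0).round(3))
    # panel circle: bounding box of z>.03
    q=m&(z>.033)&(z<.05); X=P[q][:,:2].astype(np.float32); print(cv2.minEnclosingCircle(X))
E
```

```text
t0 (array([2579, 5910, 5358, 2073,  407,  158,  371,  862, 1414, 2632, 2654,
       1189,  418,  512,  512,  205,   27,   13,   35,   32,   19]), array([-0.01 , -0.005,  0.   ,  0.005,  0.01 ,  0.015,  0.02 ,  0.025,
        0.03 ,  0.035,  0.04 ,  0.045,  0.05 ,  0.055,  0.06 ,  0.065,
        0.07 ,  0.075,  0.08 ,  0.085,  0.09 ,  0.095]))
[321 207  21  42 521] [331.65067179 228.63339731] [ 0.5982 -0.0753  0.0608] [ 0.54  -0.107  0.051] [ 0.667 -0.04   0.074]
[277 210  33  30 650] [293.82769231 225.91076923] [0.6167 0.0355 0.0608] [ 0.575 -0.011  0.051] [0.667 0.085 0.074]
[286 251  27  23 276] [301.39855072 264.14130435] [0.5006 0.0232 0.0574] [ 0.472 -0.006  0.051] [0.538 0.069 0.071]
[266 259  12   7  27] [272.03703704 263.14814815] [0.5108 0.1084 0.0601] [0.505 0.093 0.052] [0.522 0.126 0.075]
((0.6871448755264282, 0.07326652109622955), 0.2983694076538086)
s0 (array([   0, 1074, 8887,  939,  342,  301,  360,  445,  814, 1168, 4289,
        698,  182,  333,  897,   87,   11,   26,   23,   96,    9]), array([-0.01 , -0.005,  0.   ,  0.005,  0.01 ,  0.015,  0.02 ,  0.025,
        0.03 ,  0.035,  0.04 ,  0.045,  0.05 ,  0.055,  0.06 ,  0.065,
        0.07 ,  0.075,  0.08 ,  0.085,  0.09 ,  0.095]))
[313 208  40  23 471] [332.61358811 218.55838641] [ 0.5924 -0.0703  0.0613] [ 0.538 -0.109  0.051] [ 0.661 -0.038  0.068]
[289 224  34  24 594] [303.97138047 235.33670034] [0.6105 0.0408 0.0621] [ 0.574 -0.012  0.051] [0.665 0.09  0.067]
[334 239  29  20 304] [345.28618421 246.91776316] [0.4966 0.0236 0.0584] [ 0.467 -0.013  0.051] [0.539 0.066 0.062]
[312 258  14  11 115] [318.46086957 262.92173913] [0.5148 0.1182 0.0614] [0.503 0.096 0.051] [0.535 0.127 0.074]
((0.69033282995224, 0.06825345009565353), 0.29897594451904297)
```

View pics/t0c.png

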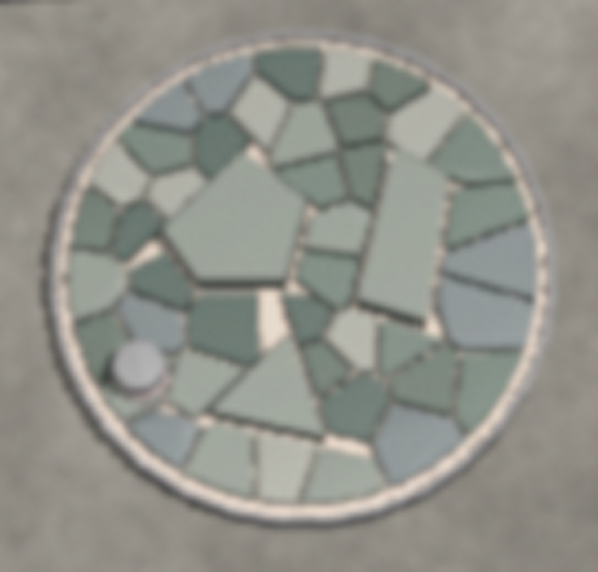

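```bash
python3 - <<'E'
from h import *
M=np.array([[-49,19],[65,34],[-1,-90]])/1e3
W=np.array([[.6136,.038],[.595,-.0728],[.4986,.0234]])
mc,wc=M.mean(0),W.mean(0);H=(M-mc).T@(W-wc);th=np.arctan2(H[0,1]-H[1,0],H[0,0]+H[1,1])
R=np.array([[np.cos(th),-np.sin(th)],[np.sin(th),np.cos(th)]]);F=(M-mc)@R.T+wc
print(np.degrees(th),F.round(4),(F-W).round(4),(wc-R@mc).round(4))
c=wc-R@mc
# check projections
i=cv2.imread('pics/t0.png');a=np.load('pics/t0.npz');T=np.linalg.inv(a['T']);fx,fy,cx,cy=a['k']
i=cv2.resize(i[175:305,240:376],None,fx=4.4,fy=4.4,interpolation=cv2.INTER_CUBIC)
def pr(p,col):
    q=T[:3,:3]@p+T[:3,3];u=cx+fx*q[0]/-q[2];v=cy-fy*q[1]/-q[2];cv2.circle(i,(int((u+.5-240)*4.4),int((v+.5-175)*4.4)),3,col,-1)
for f in F: pr(np.r_[f,.06],(0,0,255))
for t in np.arange(0,6.28,.2): pr(np.r_[c+.171*np.array([np.cos(t),np.sin(t)]),.04],(255,0,0))
cv2.imwrite('pics/ov.png',i)
from scipy.spatial.transform import Rotation as Ro
o=bot.get_obs();w=o['tool_rot'];Rt=Ro.from_quat(np.r_[w[1:],w[0]]).as_matrix();print(Rt.round(3),o['eef_pos'],o['t'])
E
```

```text
-106.8310838399323 [[ 0.6147  0.0388]
 [ 0.596  -0.0746]
 [ 0.4965  0.0244]] [[ 0.0011  0.0008]
 [ 0.001  -0.0018]
 [-0.0021  0.001 ]] [ 0.5823 -0.0026]
[[-0.001  0.957  0.289]
 [ 0.002  0.289 -0.957]
 [-1.    -0.    -0.002]] [ 0.19462069 -0.64577169  0.23039555] 0.1
```

View pics/ov.png

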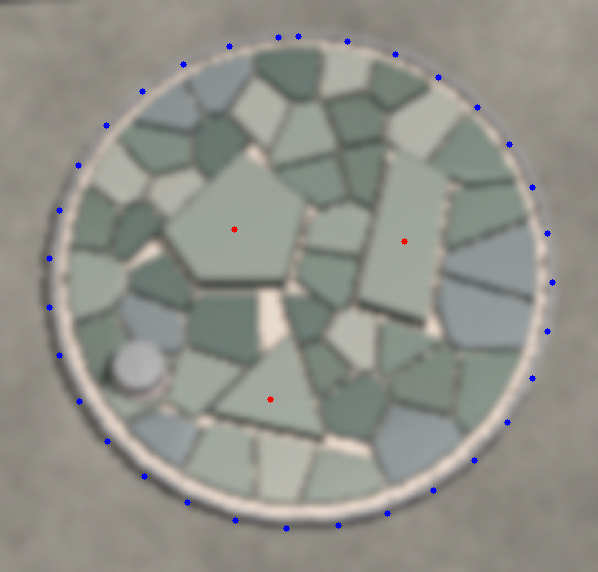

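```bash
python3 -m jog '0 20 -18 0 0 0 0; 0 35 -31 0 0 0 0; 0 35 -31 0 0 0 0; 0 35 -31 0 0 0 0; 0 35 -31 0 0 0 0' 60; python3 -m jog '0 35 -31 0 0 0 0; 0 35 -31 0 0 0 0; 0 35 -31 0 0 0 0; 0 35 -31 0 0 0 0; 0 35 -31 0 0 0 0'
```

```text
t: 0.6
eef_pos: [0.3076, -0.4623, 0.231]
tool_rot: [0.567, 0.422, 0.568, -0.422]
contact_force: [1.1, -1.5, 0.0]
gripper_width: 0.14
t: 1.1
eef_pos: [0.4303, -0.2635, 0.2312]
tool_rot: [0.567, 0.422, 0.568, -0.422]
contact_force: [0.2, 0.1, -0.3]
gripper_width: -0.001
```

```bash
python3 -m jog '0 38 -34 0 0 0 0; 0 38 -34 0 0 0 0; 0 38 -34 0 0 0 0; 0 38 -34 0 0 0 0; 0 38 -34 0 0 0 0'; python3 -m jog '20 38 -34 0 0 0 0; 40 36 -33 0 0 0 0; 40 0 0 0 0 0 0; 30 0 0 0 0 0 0; 0 0 0 0 0 0 0'; python3 - <<'E'
from h import *
print(bot.get_obs()['contact_force']);snap('side','s1')
cv2.imwrite('pics/s1c.png',cv2.resize(cv2.imread('pics/s1.png')[130:300,220:430],None,fx=3.5,fy=3.5,interpolation=2))
E
```

```text
t: 1.6
eef_pos: [0.5606, -0.0501, 0.2311]
tool_rot: [0.567, 0.422, 0.568, -0.422]
contact_force: [0.5, -1.4, -0.1]
gripper_width: 0.0
t: 2.1
eef_pos: [0.6005, 0.0209, 0.1066]
tool_rot: [0.565, 0.419, 0.57, -0.424]
contact_force: [-0.5, -1.1, 0.2]
gripper_width: 0.004
[-0.49447411 -1.13909408  0.20226384]
side {'fx': 438.60475242507374, 'fy': 438.60475242507374, 'cx': 319.63717182280226, 'cy': 237.78870475853768} [[-0.837, 0.302, -0.456, 0.057], [-0.547, -0.473, 0.691, 0.806], [-0.007, 0.827, 0.562, 0.694], [0.0, 0.0, 0.0, 1.0]]
```

View pics/s1c.png

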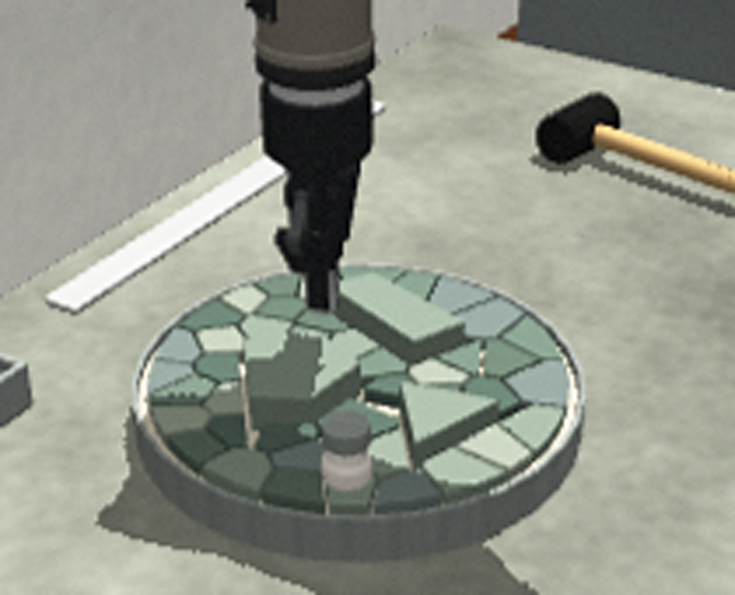

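```bash
python3 -m jog '0 19 -13 0 0 0 0; 15 0 0 0 0 0 0; 15 0 0 0 0 0 0; 0 0 0 0 0 0 0'; python3 - <<'E'
from h import *
from scipy.spatial.transform import Rotation as Ro
o=bot.get_obs();w=o['tool_rot'];print(Ro.from_quat(np.r_[w[1:],w[0]]).as_matrix().round(4),o['eef_pos'],o['contact_force'],o['t'])
E
```

```text
t: 2.55
eef_pos: [0.6168, 0.0377, 0.0796]
tool_rot: [0.567, 0.421, 0.568, -0.423]
contact_force: [-0.0, 0.2, 0.1]
gripper_width: -0.002
[[-3.700e-03  9.577e-01  2.879e-01]
 [-1.200e-03  2.879e-01 -9.577e-01]
 [-1.000e+00 -3.900e-03  1.000e-04]] [0.6167626  0.03773654 0.0795701 ] [-0.00759571  0.1948464   0.10511906] 2.55
```

```bash
python3 -m jog '8 0 0 0 0 0 0; 6 0 0 0 0 0 0; 4 0 0 0 0 0 0; 4 0 0 0 0 0 0; 4 0 0 0 0 0 0'; python3 -m jog '3 0 0 0 0 0 0; 3 0 0 0 0 0 0;2 0 0 0 0 0 0;0 0 0 0 0 0 0'
```

```text
t: 3.05
eef_pos: [0.6184, 0.0387, 0.0556]
tool_rot: [0.568, 0.422, 0.568, -0.422]
contact_force: [-2.9, -0.6, 6.6]
gripper_width: -0.0
t: 3.45
eef_pos: [0.6184, 0.0388, 0.0474]
tool_rot: [0.568, 0.422, 0.568, -0.422]
contact_force: [-2.5, -0.7, 2.8]
gripper_width: -0.002
```

```bash
python3 -m jog '2 0 0 0 0 0 0; 2 0 0 0 0 0 0;1 0 0 0 0 0 0;0 0 0 0 0 0 0'; python3 -m jog '1 0 0 0 0 0 0; 0 0 0 0 0 0 0'
```

```text
t: 3.85
eef_pos: [0.6185, 0.0388, 0.0424]
tool_rot: [0.568, 0.422, 0.568, -0.422]
contact_force: [-2.7, -1.5, 2.6]
gripper_width: 0.0
t: 4.05
eef_pos: [0.6185, 0.0387, 0.0421]
tool_rot: [0.568, 0.422, 0.567, -0.422]
contact_force: [-3.9, -1.5, 10.2]
gripper_width: 0.0
```

```bash
python3 -m jog '1 0 0 0 0 0 0; 0 0 0 0 0 0 0;0 0 0 0 0 0 0'; python3 -m jog '-10 0 0 0 0 0 0; -20 0 0 0 0 0 0; -20 0 0 0 0 0 0; -5 0 0 0 0 0 0;0 0 0 0 0 0 0'
```

```text
t: 4.35
eef_pos: [0.6186, 0.0388, 0.042]
tool_rot: [0.568, 0.422, 0.567, -0.422]
contact_force: [-7.5, -2.3, 17.1]
gripper_width: -0.002
t: 4.85
eef_pos: [0.6194, 0.0393, 0.0961]
tool_rot: [0.568, 0.422, 0.567, -0.421]
contact_force: [-0.4, -0.4, 0.4]
gripper_width: 0.002
```

```bash
python3 -m jog '0 -14 26 0 0 0 0; 0 -14 26 0 0 0 0; 0 -14 25 0 0 0 0; 0 -13 25 0 0 0 0; 0 0 0 0 0 0 0'; python3 - <<'E'
from h import *
snap('side','s2')
cv2.imwrite('pics/s2c.png',cv2.resize(cv2.imread('pics/s2.png')[130:300,220:430],None,fx=3.5,fy=3.5,interpolation=2))
print(bot.get_obs()['eef_pos'],px('s2',304,240))
E
```

```text
t: 5.35
eef_pos: [0.5935, -0.0803, 0.0937]
tool_rot: [0.566, 0.422, 0.566, -0.425]
contact_force: [0.7, -0.5, -0.2]
gripper_width: -0.002
side {'fx': 438.60475242507374, 'fy': 438.60475242507374, 'cx': 319.63717182280226, 'cy': 237.78870475853768} [[-0.837, 0.302, -0.456, 0.057], [-0.547, -0.473, 0.691, 0.806], [-0.007, 0.827, 0.562, 0.694], [0.0, 0.0, 0.0, 1.0]]
[ 0.59419548 -0.07730372  0.09397118] [0.61384794 0.03674095 0.04353477]
```

View pics/s2c.png

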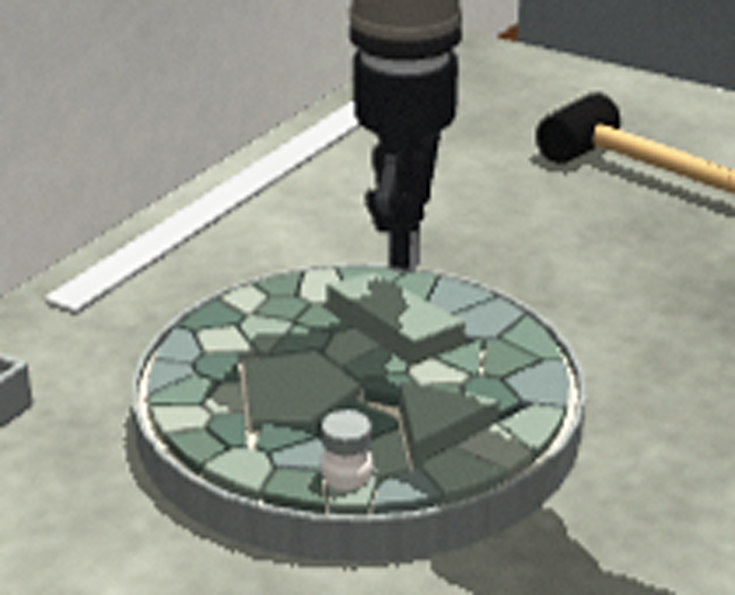

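The broad stone now lies level (around pixel 300,385 in the crop), with no visible side wall. The fingers are over the long stone.

```bash
python3 -m jog '10 1 -1 0 0 0 0; 10 0 0 0 0 0 0; 4 0 0 0 0 0 0; 0 0 0 0 0 0 0'; python3 -m jog '4 0 0 0 0 0 0; 4 0 0 0 0 0 0;4 0 0 0 0 0 0;4 0 0 0 0 0 0;3 0 0 0 0 0 0'
```

```text
t: 5.8
eef_pos: [0.5953, -0.0722, 0.07]
tool_rot: [0.567, 0.421, 0.569, -0.422]
contact_force: [0.0, 0.7, 0.4]
gripper_width: -0.004
t: 6.3
eef_pos: [0.5963, -0.0731, 0.0527]
tool_rot: [0.568, 0.422, 0.567, -0.422]
contact_force: [-2.1, 0.4, 5.5]
gripper_width: -0.001
```

```bash
python3 -m jog '3 0 0 0 0 0 0; 3 0 0 0 0 0 0;2 0 0 0 0 0 0;2 0 0 0 0 0 0;1 0 0 0 0 0 0'; python3 -m jog '1 0 0 0 0 0 0; 1 0 0 0 0 0 0; 0 0 0 0 0 0 0; 0 0 0 0 0 0 0'
```

```text
t: 6.8
eef_pos: [0.5964, -0.0732, 0.0421]
tool_rot: [0.568, 0.422, 0.567, -0.422]
contact_force: [-5.4, 1.2, 15.4]
gripper_width: -0.001
t: 7.2
eef_pos: [0.5964, -0.0731, 0.042]
tool_rot: [0.568, 0.422, 0.567, -0.422]
contact_force: [-7.6, 0.8, 23.9]
gripper_width: -0.002
```

```bash
python3 -m jog '-10 0 0 0 0 0 0; -20 0 0 0 0 0 0; -20 0 0 0 0 0 0; -5 0 0 0 0 0 0;0 0 0 0 0 0 0'; python3 -m jog '0 -17 -31 0 0 0 0; 0 -17 -31 0 0 0 0; 0 -17 -30 0 0 0 0; 0 -16 -30 0 0 0 0; 0 0 0 0 0 0 0';python3 -m jog '0 0 0 0 0 0 0'; python3 - <<'E'
from h import *
snap('side','s3')
cv2.imwrite('pics/s3c.png',cv2.resize(cv2.imread('pics/s3.png')[130:300,220:430],None,fx=3.5,fy=3.5,interpolation=2))
print(px('s3',304,240),px('s3',333,220))
E
```

```text
t: 7.7
eef_pos: [0.5967, -0.0734, 0.095]
tool_rot: [0.568, 0.422, 0.567, -0.421]
contact_force: [0.0, -0.6, -0.2]
gripper_width: -0.0
t: 8.2
eef_pos: [0.4925, 0.0275, 0.0931]
tool_rot: [0.567, 0.419, 0.57, -0.421]
contact_force: [0.1, 0.3, -0.2]
gripper_width: 0.001
t: 8.3
eef_pos: [0.496, 0.0245, 0.0936]
tool_rot: [0.568, 0.421, 0.568, -0.422]
contact_force: [0.0, -0.6, -0.3]
gripper_width: -0.003
side {'fx': 438.60475242507374, 'fy': 438.60475242507374, 'cx': 319.63717182280226, 'cy': 237.78870475853768} [[-0.837, 0.302, -0.456, 0.057], [-0.547, -0.473, 0.691, 0.806], [-0.007, 0.827, 0.562, 0.694], [0.0, 0.0, 0.0, 1.0]]
[0.61350332 0.03721729 0.04393745] [ 0.60165922 -0.08823755  0.04387274]
```

View pics/s3c.png

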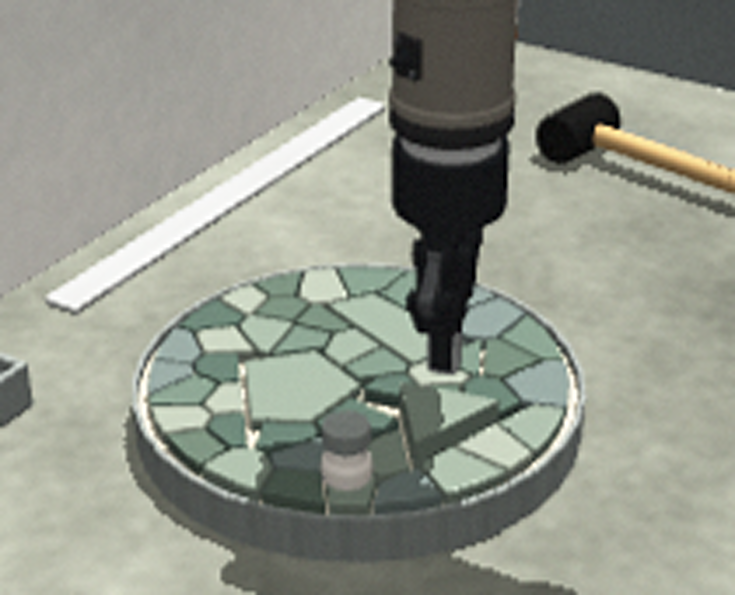

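Broad and long both lie flush. The fingers are above the triangle (around 445,410 in the crop), and the jar is clear and upright.

```bash
python3 -m jog '10 0 0 0 0 0 0; 10 0 0 0 0 0 0; 4 0 0 0 0 0 0; 4 0 0 0 0 0 0; 4 0 0 0 0 0 0'; python3 -m jog '4 0 0 0 0 0 0; 3 0 0 0 0 0 0;3 0 0 0 0 0 0;3 0 0 0 0 0 0;2 0 0 0 0 0 0'
```

```text
t: 8.85
eef_pos: [0.4967, 0.0241, 0.0618]
tool_rot: [0.567, 0.422, 0.568, -0.422]
contact_force: [0.1, -0.1, 0.3]
gripper_width: 0.003
t: 9.35
eef_pos: [0.4968, 0.0242, 0.0476]
tool_rot: [0.568, 0.422, 0.567, -0.422]
contact_force: [-1.4, -0.5, 5.2]
gripper_width: 0.001
```

```bash
python3 -m jog '2 0 0 0 0 0 0; 2 0 0 0 0 0 0;2 0 0 0 0 0 0;1 0 0 0 0 0 0;0 0 0 0 0 0 0'; python3 -m jog '1 0 0 0 0 0 0; 0 0 0 0 0 0 0; 0 0 0 0 0 0 0'
```

```text
t: 9.85
eef_pos: [0.4969, 0.0243, 0.0419]
tool_rot: [0.568, 0.422, 0.567, -0.422]
contact_force: [-6.6, -0.9, 21.4]
gripper_width: -0.002
t: 10.15
eef_pos: [0.497, 0.0243, 0.0418]
tool_rot: [0.568, 0.422, 0.567, -0.422]
contact_force: [-9.4, -1.8, 32.5]
gripper_width: -0.001
```

```bash
python3 -m jog '-10 0 0 0 0 0 0; -25 0 0 0 0 0 0; -40 0 0 0 0 0 0; -40 0 0 0 0 0 0;-20 0 0 0 0 0 0'; python3 -m jog '0 -10 20 0 0 0 0; 0 -20 40 0 0 0 0; 0 -20 40 0 0 0 0; 0 -10 20 0 0 0 0;0 0 0 0 0 0 0'; python3 - <<'E'
from h import *
snap('side','s4')
cv2.imwrite('pics/s4c.png',cv2.resize(cv2.imread('pics/s4.png')[130:300,220:430],None,fx=3.5,fy=3.5,interpolation=2))
print(px('s4',304,240),px('s4',333,220),px('s4',345,249),px('s4',380,240-0))
o=bot.get_obs();print(o['t'],o['contact_force'],abs(o['joint_vel']).max())
d=cv2.absdiff(cv2.imread('pics/s4.png'),cv2.imread('pics/s0.png')).max(2)
for n,(a,b,c,e) in dict(nip=(375,440,155,285),spare=(310,345,225,275),mallet=(150,192,365,445),jar=(245,275,308,330)).items(): print(n,d[a:b,c:e].mean(),(d[a:b,c:e]>40).sum())
E
```

```text
t: 10.65
eef_pos: [0.4982, 0.0246, 0.1777]
tool_rot: [0.569, 0.423, 0.566, -0.421]
contact_force: [0.6, -0.5, 0.1]
gripper_width: 0.001
t: 11.15
eef_pos: [0.4728, -0.112, 0.1743]
tool_rot: [0.566, 0.423, 0.566, -0.424]
contact_force: [0.7, 1.1, -0.7]
gripper_width: 0.002
side {'fx': 438.60475242507374, 'fy': 438.60475242507374, 'cx': 319.63717182280226, 'cy': 237.78870475853768} [[-0.837, 0.302, -0.456, 0.057], [-0.547, -0.473, 0.691, 0.806], [-0.007, 0.827, 0.562, 0.694], [0.0, 0.0, 0.0, 1.0]]
[0.6139265  0.03663235 0.04344296] [ 0.60183977 -0.08853413  0.04365716] [0.50293201 0.01350578 0.04330223] [ 0.44547916 -0.06903272  0.04459065]
11.2 [-0.12325547  0.64739538  0.1362466 ] 0.044562954717083665
nip 3.1940828402366863 0
spare 3.2645714285714287 0
mallet 13.720535714285715 275
jar 14.142424242424243 89
```

View pics/s4c.png

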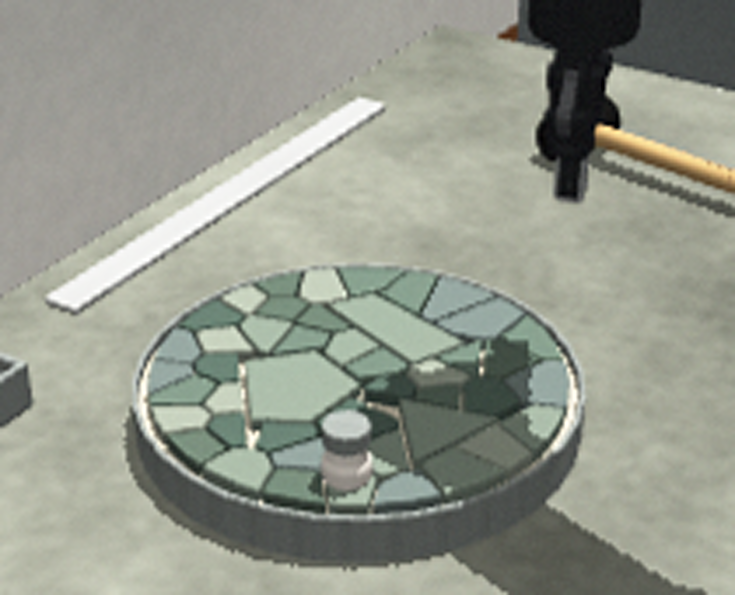

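All three stones lie flush and the jar is in place. The pixel differences at the mallet and jar come from the gripper blocking the view, shadow, and the stones having moved.

```bash
python3 -m jog '0 0 0 0 0 0 0; 0 0 0 0 0 0 0'; python3 -c "
from station import bot
print(bot.hand_in())"
```

```text
t: 11.4
eef_pos: [0.4742, -0.1065, 0.1744]
tool_rot: [0.568, 0.421, 0.568, -0.421]
contact_force: [-0.2, 0.3, -0.0]
gripper_width: -0.002
the job is handed in; nothing more can be done
None
```

I pressed the three stones home with the shut fingertips, in the order broad, long, small. I then lifted clear and handed the job in at 11.4 s; no verdict is reported.

- **Stones:** each press ended at the hard stop, with the fingertips about 42 mm above the bench. The push there rose to 17 N (broad), 24 N (long) and 33 N (small). In the last side picture all three stones look flush, and the depth reading on each is 43–44 mm, against 44.6 mm on a fixed stone beside them.
- **Objects to leave alone:** the nippers and spare stone show no change between the first and last side pictures. My automatic comparison did flag pixel changes at the mallet and jar. By eye, the gripper hides the mallet's head, and the light and the stones behind the jar changed. The jar stands upright where it was and the mallet's handle looks unmoved, but I did not measure either position again.
- **At hand-in:** the gripper was about 130 mm above the stones, with the contact force near zero.

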